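# Tap a stuck leaf insert out of its mould frame

### The arm

A 6-joint arm with a two-finger parallel gripper is mounted at the origin on the work surface. World frame = base frame: x ahead of the robot, y to its left, z up, the work surface at z = 0. Lengths are in m, angles in rad, forces in N, time in s.
With the tool pointing down it reaches from about 0.25 to 0.775 m from the base axis. Payload 4 kg.
Tool frame: the origin (TCP) lies at the very end of the fingers, on their centre line; the grasp point (between the pads) lies 19 mm behind it (grip_point_offset is the distance from the TCP to the grasp point, in m); z points along the fingers, y is the line along which they close (so a half turn about z gives the same grasp; the last joint's range is limited). The gripper opens to 94 mm and grips with 3 to 60 N. Pads are 16 mm wide; open, the fingers measure 119 mm over their backs; the gripper's body (75 mm by 177 mm) begins 78 mm behind the grasp point.
Start: joints at [-1.29, 0.087, 1.371, -0, 1.684, -0.103], TCP at [0.206, -0.51, 0.206] pointing down, gripper open.
Joint ranges: [-3.1, 3.1], [-0.76, 2.03], [0.27, 2.55], [-1.08, 4.22], [0.17, 2.65], [-2.57, 2.57]. Speed limits (rad/s): [2.79, 2.79, 3.14, 3.14, 3.14, 3.14].

### API

Orientations are given as [roll, pitch, yaw] about the fixed x, y, z axes, in that order (R = Rz(yaw) Ry(pitch) Rx(roll)).
In Python, from plant import get_obs, read_camera, get_calibration, finish_job, grip_point_offset gives the robot as it stands.
- The arm moves only by the tool jog_arm, never from a script. Its argument "targets" is a list of rows, each a list of 5 numbers: the shift along the tool's x, y, z normalised to -1 to 1, where 1 is 30 cm, then the turn about the tool's z normalised to -1 to 1, where 1 is pi rad, then the opening, from -1 (shut) to 1 (fully open). A call has 1 to 12 rows; each row shifts and turns the commanded pose from where the row before left it, along the tool's axes as they then stand; what a row does not reach is not made up. A row lasts 1/8 s, in which the tool goes at most 62.5 mm and 10.7 degrees, less where a joint would pass 70% of its speed; a pose out of reach is approached as far as the arm can. A call with a number of a shift or a turn outside -1 to 1 is refused whole. A call with a gripper value outside its range is refused whole. The fingers move at their own pace and stop on an object; "force" is the grip in N (left out, the last holds). Time passes only in rows, so rows that do not move let the fingers close. It gives the time, the measured TCP pose, the force, the opening and the grip force at its end, in the units of the state.
- get_obs(): the state, without advancing time (a new reading comes with each control period).
- read_camera(name): name is "side" or "top" or "wrist"; returns (picture, depth): 384x512x3 uint8, red, green, blue; 384x512 float32, m along the optical axis (not along the pixel's ray), 0 where there is no reading.
- get_calibration(name): a dict with "fx", "fy", "cx", "cy" (pixels), "cam_to_world" (4x4, takes a point from camera to world coordinates). Camera axes: x right, y up, looking along -z (the intrinsics and any distortion apply to the point x, -y, -z); pixel columns grow to the right and rows downward; lengths in m; the calibration is good to about 2 mm. A picture is of the moment at which its call begins: read the wrist's pose just before it. get_calibration takes no time and is no camera call; for the wrist camera it gives the pose at the moment of the call.
- finish_job(): hands the job in; it is judged then, once.
The state is a dict: "t": time; "q": joint angles; "joint_velocities": joint speeds; "joint_efforts": joint torques, N m; "tool_pos": TCP position; "tool_rot": TCP orientation; "wrist_force": force on the tool from outside, world axes, zero at the start; "ft_torque": the same for the moment, N m; "finger_gap": finger opening in m; "finger_force": force on a finger pad.
Only numpy, scipy, OpenCV 4.12 (cv2) and the standard library are available. Lean on these libraries where they do the work, as an engineer would, in place of code of your own. Each camera call takes 0.05 s, during which the arm holds its last target. There are 200 camera calls.

### The job

The leaf insert is stuck between the two cheeks of the mould frame. Take the mallet and drive the insert out of the open far side with light taps on its near face, left and right of the middle block in turn, until it is clear of the spring pads; keep your fingers off it until then. Stand the mallet back on the bench on its head, then lay the loose insert gently flat inside the cardboard tray, and leave the other things where they are.

Things in the scene. Friction and masses are not known exactly. Their poses are not given: they have to be found in the camera images.
- mould_frame: Dark steel mould frame screwed to the bench, open above. +x points to its open far side (the way out), +y to its left. Origin: under the slot's middle, at bench height. Base plate 10 mm thick, x -30 to +100 mm, 190 mm wide (y). Two cheeks 38 mm high above the bench, x -23 to +26 mm, inner faces at y +70.8 and -70.8 mm, outer at +91 and -91; the slot lies between them.
- middle_block (a point): Centre of the top of the frame's middle block: 16 mm (x) by 40 mm (y), top 40 mm above the bench, x -41 to -25 mm in the frame. It stands right before the middle of the insert's near face; between it and each cheek is an open window, 51 mm wide, to tap through. Axes as the frame's.
- tap_left (a point): Left tapping place, a point fixed to the frame at x -23, y +50 mm, 24 mm above the bench: where the insert's near face is when nominally seated. Tap along the frame's +x. Axes as the frame's.
- tap_right (a point): Right tapping place, likewise, at y -50 mm.
- pads_line (a point): Point fixed to the frame at x -10, y 0, 23 mm above the bench, midway between two sprung round steel pads of 10 mm radius, one in each cheek, that press on the insert's ends with about 6 N each. The insert is clear of the pads once its origin is more than 22 mm along the frame's +x. Axes as the frame's.
- insert: Stuck bright aluminium bar, 46 (x) x 140 (y) x 24 mm high, about 0.4 kg, with a 4 mm raised leaf on top. Origin: centre of its underside, at first within 3 mm of frame x = 0, 10 mm above the bench; 0.8 mm play to each cheek. Pushed at one side with 6 to 15 N that side swings some mm forward, then jams cocked: more push only raises the force; tap the other side. Over 28 N damages it.
- mallet: Stubby wooden mallet standing on its head: head 70 mm long (x, over its two slightly domed striking faces), 30 mm wide (y) and high; a face's crown lies 15 mm above the head's underside. Square handle 22 by 22 mm straight up from the head's middle to 105 mm above the bench; 0.28 kg. Origin at the centre of the head's underside. Both ends are alike.
- tray: Open cardboard tray glued to the bench, 140 mm (x) by 200 mm (y), 22 mm high, walls and floor 5 mm. Origin at the centre of its underside.
- small_box: Bystander: small open cardboard box 75 x 55 x 35 mm, origin under its centre.
- jar: Bystander: jar, 52 mm across, 70 mm high, origin under its centre.
- leaf: Bystander: a moulded leaf, 20 x 65 x 8 mm, lying on the bench, origin under its centre.
Mind the look-alikes: they are no part of the job. There is more than one size of the insert; the one meant has the size given above.

How it is judged:
On the way:
1. the insert has been driven forward, clear of the spring pads, still lying on the frame's base plate (x of insert in the frame of mould_frame above 0.022 m and horizontal distance between insert and mould_frame below 0.09 m and height (world z) of insert below 0.014 m), for 0.2 s.
At the end, for the whole second after the job is handed in: The insert lies flat (within 0.1 rad) and at rest on the floor inside the tray (origin within 65 mm of the tray's centre), leaf up; the mallet stands on its head on the bench (within 0.1 rad of upright), at rest and off the mould frame (z of insert in the frame of tray between 0.002 and 0.01 m and horizontal distance between insert and tray below 0.065 m and angle between each of insert, mallet's own z axis and vertical below 0.1 rad and linear speed of each of insert, mallet below 0.02 m/s and height (world z) of mallet below 0.004 m and horizontal distance between mallet and mould_frame above 0.06 m); the robot touches nothing.
It fails at once if the mallet hits or pushes the insert with more than 28 N (contact force between mallet and insert above 28 N).
It fails at once if the gripper or arm touches the insert before it is clear of the spring pads (contact force between any of the fingers, the arm and insert above 0.5 N and x of insert in the frame of mould_frame below 0.021 m and horizontal distance between insert and mould_frame below 0.08 m and height (world z) of insert below 0.02 m).
It fails at once if the insert is dropped or slammed into the tray (more than 60 N) (contact force between insert and tray above 60 N).
It fails at once if a bystander is moved by more than 20 mm (distance of any of small_box, jar, leaf from where it was at the start of the episode above 0.02 m).
It also fails if it takes over 72 s, if anything falls off the work surface, if the arm or the gripper's body presses on something with over 40 N, if the wrist force passes 120 N, or if a joint passes its speed limit or range.

## Working session

There is one attempt and no reset: what is moved stays moved. The work goes in short steps, Python scripts to look and compute and a tool call to move; the robot and the scene stay as the last step left them, time stands still between calls to the robot, and variables do not carry over. Pictures are saved under pics/ and viewed, at most 10 in all, crops included, and the job is handed in when it is done.

Besides the shell and the picture viewer there is one more tool, called after ">>>" as name(argument=value, ...), one argument or row to a line, values as JSON. jog_arm: Moves the arm, as the interface text tells. Its arguments: {"type":"object","properties":{"targets":{"type":"array","items":{"type":"array","items":{"type":"number"}}},"force":{"type":"number"}},"required":["targets"]}

```bash
mkdir -p pics; cat > h.py <<'E'
import numpy as np, cv2
from plant import *
def cloud(name):
    c=get_calibration(name); im,d=read_camera(name)
    v,u=np.mgrid[0:384,0:512]
    p=np.stack([(u-c['cx'])/c['fx']*d,-(v-c['cy'])/c['fy']*d,-d,np.ones_like(d)],-1)
    P=(p@np.array(c['cam_to_world']).T)[...,:3]; P[d==0]=np.nan
    return im,P
E
python3 - <<'E'
from h import *
o=get_obs(); print(o); print(get_calibration('top'))
for n in ['top','side']:
    im,P=cloud(n); np.savez(f'{n}0.npz',im=im,P=P)
    cv2.imwrite(f'pics/{n}0.png',cv2.resize(im[...,::-1],(800,600)))
E
```

```text
{'t': 0.0, 'q': array([-1.29011285e+00,  8.79479944e-02,  1.37223795e+00, -6.52269966e-06,
        1.68358166e+00, -1.03094061e-01]), 'joint_velocities': array([-0.0003737 ,  0.00122367, -0.00135658, -0.00013278,  0.00101124,
        0.00039957]), 'joint_efforts': array([-2.25005773e-03, -3.40184748e+01, -3.02428508e+01,  7.14781671e-02,
        3.27681494e-02, -1.62779343e-04]), 'tool_pos': array([ 0.20578029, -0.50947033,  0.20431627]), 'tool_rot': array([-3.13942858e+00, -2.17379781e-04,  3.83776579e-01]), 'wrist_force': array([-0.33561754,  0.06669302,  0.32814459]), 'ft_torque': array([0.02411   , 0.03821069, 0.02308171]), 'finger_force': 0.0, 'finger_gap': 0.09434571061221801}
{'fx': 403.018045389129, 'fy': 403.018045389129, 'cx': 255.9926185721458, 'cy': 192.72200446468094, 'cam_to_world': array([[ 5.76210948e-02,  9.75706754e-01, -2.11367308e-01,
         3.10758549e-01],
       [-9.98338261e-01,  5.61610417e-02, -1.29094508e-02,
        -1.01609384e-03],
       [-7.25230174e-04,  2.11759927e-01,  9.77321445e-01,
         1.02771390e+00],
       [ 0.00000000e+00,  0.00000000e+00,  0.00000000e+00,
         1.00000000e+00]])}
```

View pics/top0.png

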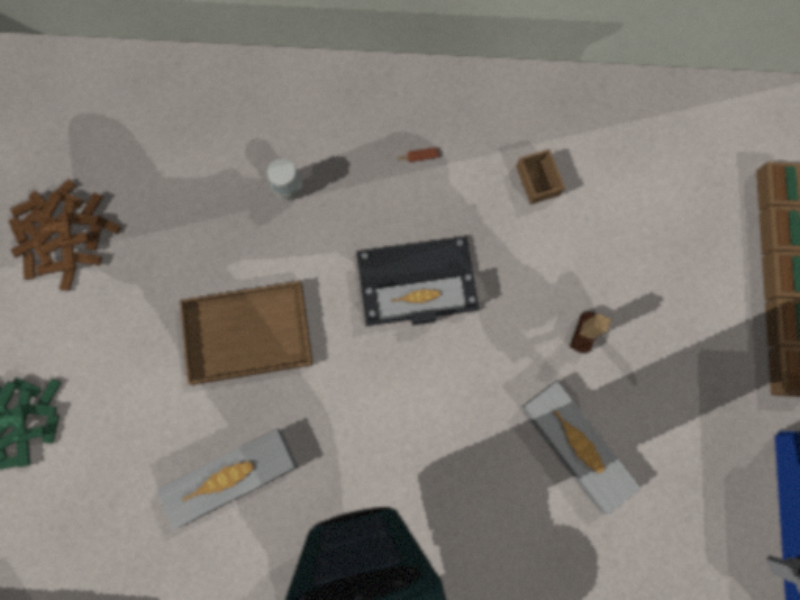

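View pics/side0.png

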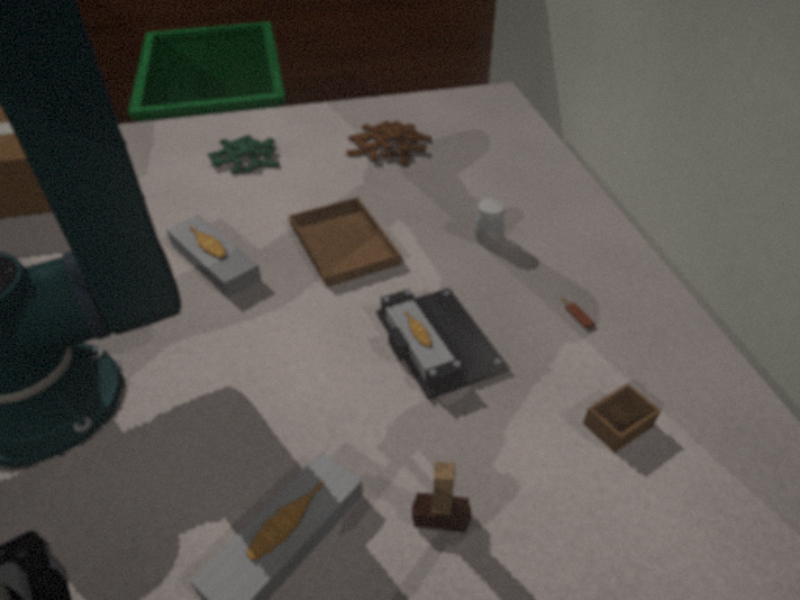

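The top view shows the frame at about (418,280) with the insert at (421,297), the mallet at (588,330) and the tray at (247,332). The jar (282,178), leaf (422,155) and small box (540,176) are all well away. The two larger bars are look-alikes. The frame's +x is roughly world +x.

```bash
python3 - <<'E'
from h import *
def rect(n,pts,k=''):
    r=cv2.minAreaRect((pts[:,:2]*1000).astype(np.float32)); print(n,k,len(pts),'c',np.round(r[0],1),'size',np.round(r[1],1),'ang',round(r[2],2))
D={n:np.load(n+'0.npz') for n in('top','side')}
s=1/1.5625
def roi(n,a,b,c,d):
    im=D[n]['im'].astype(int);P=D[n]['P']
    sl=np.s_[int(c*s):int(d*s),int(a*s):int(b*s)]
    return im[sl].reshape(-1,3),P[sl].reshape(-1,3)
for n,rs in {'top':dict(frame=(340,500,225,340),mallet=(560,625,295,365),tray=(165,330,270,395)),
          'side':dict(frame=(365,520,270,405),mallet=(405,480,455,535),tray=(280,410,190,290))}.items():
    for k,r in rs.items():
        c,p=roi(n,*r); g=c.sum(1); z=p[:,2]
        print(n,k,'z hist',np.histogram(z[np.isfinite(z)],bins=np.arange(-.01,.12,.005))[0])
        if k=='frame':
            base=(g<170)&(z<.016)&(z>.004); rect(n,p[base],'base'); rect(n,p[(g<200)&(z>.004)&(z<.05)],'dark all')
            br=(z>.028)&(z<.04)&(g>230); rect(n,p[br],'insert top'); print(np.median(p[br],0))
        if k=='mallet':
            h=(z>.095);rect(n,p[h],'htop'); print(np.median(p[h],0))
            h=(z>.022)&(z<.036);rect(n,p[h],'headtop'); print(np.median(p[h],0))
            h=(z>.012)&(z<.036);rect(n,p[h],'head'); 
        if k=='tray':
            h=(z>.014)&(z<.03);rect(n,p[h],'rim')
            h=(z>.003);rect(n,p[h],'all'); 
            h=(z>.0)&(z<.01)&(c[:,0]-c[:,2]>35);rect(n,p[h],'floor')
c=get_calibration('side');print(np.round(c['cam_to_world'][:3,3],3))
T=D['top'];P=T['P'];
for k,(u,v) in dict(baseFL=(358,250),baseFR=(470,237),baseNR=(479,312),baseNL=(365,325)).items(): print(k,np.round(P[int(v*s),int(u*s)],3))
cv2.imwrite('pics/f.png',np.hstack([cv2.resize(D['top']['im'][140:220,210:320,::-1],(440,320),interpolation=2),cv2.resize(D['top']['im'][180:240,350:410,::-1],(320,320),interpolation=2)]))
E
```

```text
top frame z hist [  52 2537 1341 1392  670   35   26   68  727  564   84    0    0    0
    0    0    0    0    0    0    0    0    0    0    0]
top base 1768 c [569.1 -13.5] size [127.9 186.1] ang 11.66
top dark all 2233 c [564.1 -13.8] size [139.8 186.6] ang 11.02
top insert top 1028 c [528.5 -21.3] size [ 63.5 172. ] ang 12.08
[ 0.53584546 -0.01951975  0.03354484]
top mallet z hist [  8 876 570   8  14  22  20 119  49   8   7   7   9   9   7   9   6  13
   8   6  11   8  65  26   0]
top htop 99 c [ 496.3 -289.3] size [22.2 21.6] ang 73.13
[ 0.49589662 -0.28838139  0.10381369]
top headtop 185 c [ 496.9 -287.8] size [29.6 67.7] ang 74.6
[ 0.48322541 -0.28272897  0.02882933]
top head 220 c [ 496.3 -289. ] size [30.1 68. ] ang 71.5
top tray z hist [  88 2981 3689  997  103  298  284    0    0    0    0    0    0    0
    0    0    0    0    0    0    0    0    0    0    0]
top rim 605 c [465.6 263.3] size [140.9 201.3] ang 12.78
top all 3190 c [468.6 263.5] size [203.5 271.2] ang 5.46
top floor 3086 c [469.1 255.1] size [128.5 169. ] ang 13.0
side frame z hist [   0 2500 2523  984  94
[... 467 characters left out ...]
 [ 494.1 -290.6] size [23.8 21.6] ang 74.17
[ 0.49330349 -0.29343184  0.1041949 ]
side headtop 473 c [ 493.8 -290.4] size [31.  67.1] ang 70.55
[ 0.49062021 -0.29556483  0.02944612]
side head 579 c [ 493.7 -290.7] size [31.8 67.9] ang 70.55
side tray z hist [   0 1337 2285  992  195  206  275    2    0    1    0    0    0    0
    0    0    0    0    0    0    0    0    0    0    0]
side rim 520 c [462.2 263.2] size [142.  205.4] ang 12.59
side all 2462 c [458.9 267.5] size [339.  244.4] ang 78.02
side floor 1214 c [465.3 261.4] size [126.  149.9] ang 13.17
[ 0.377 -0.629  0.679]
baseFL [0.616 0.089 0.007]
baseFR [ 0.654 -0.098 -0.   ]
baseNR [ 0.525 -0.119 -0.007]
baseNL [0.489 0.07  0.   ]
```

View pics/f.png

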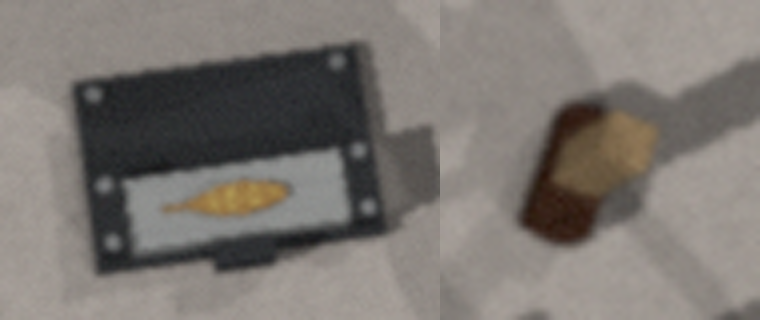

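The crop confirms both poses: the frame is yawed about +11.7° with its slot open toward the top of the picture, and the mallet head lies along about −18.5°. Next I move above the mallet and look from near.

>>> jog_arm(
  targets=[
    [0,0,0,-0.055,1],
    [0,0,0,-0.055,1],
    [0,0,0,-0.055,1],
    [0,0,0,-0.055,1],
    [0,0,0,-0.055,1],
    [0.15,0.1,0,0,1],
    [0.17,0.115,0,0,1],
    [0.17,0.115,0,0,1],
    [0.17,0.115,0,0,1],
    [0.17,0.115,0,0,1],
    [0.17,0.12,0,0,1],
    [0,0,0,0,1],
  ],
)

```text
t: 1.6
tool_pos: [0.4971, -0.2869, 0.2043]
tool_rot: [-3.14, -0.001, 1.254]
wrist_force: [-1.1, 0.0, -0.4]
finger_gap: 0.0942
finger_force: 0.0
```

```bash
cat >> h.py <<'E'
def go(x,y,z,yaw=None):
    "tool-axis totals (normalised) to reach a world pose; turn comes first"
    o=get_obs(); p=o['tool_pos']; w=o['tool_rot'][2]; yaw=w if yaw is None else yaw
    d=np.array([x,y,z])-p; c,s=np.cos(yaw),np.sin(yaw)
    print('turn',round(-((yaw-w+np.pi)%(2*np.pi)-np.pi)/np.pi,4),'shift',np.round(np.array([c*d[0]+s*d[1],s*d[0]-c*d[1],-d[2]])/.3,4),'norm',round(np.linalg.norm(d),4))
def rect(pts,n=''):
    r=cv2.minAreaRect((pts[:,:2]*1000).astype(np.float32)); print(n,len(pts),'c',np.round(r[0],1),'size',np.round(r[1],1),'ang',round(r[2],2),'med',np.round(np.median(pts,0)*1000,1))
E
python3 - <<'E'
from h import *
o=get_obs();print(o['t'],o['tool_pos'],o['tool_rot'])
im,P=cloud('wrist');z=P[...,2];cv2.imwrite('pics/w1.png',im[...,::-1])
near=np.hypot(P[...,0]-.495,P[...,1]+.2895)<.06
rect(P[near&(z>.098)&(z<.115)],'htop');rect(P[near&(z>.02)&(z<.036)],'head')
go(.495,-.2895,.13)
E
```

```text
1.6 [ 0.49710289 -0.28691937  0.20430484] [-3.14022200e+00 -1.46957373e-03  1.25445555e+00]
htop 503 c [ 497.  -289.7] size [21.7 21.4] ang 70.98 med [ 497.  -288.9  103.5]
head 939 c [ 496.6 -290. ] size [30.4 67.9] ang 71.05 med [ 501.3 -286.2   28.3]
turn -0.0 shift [-0.0031 -0.0007  0.2482] norm 0.0745
```

>>> jog_arm(
  targets=[
    [-0.009,0,0.06,0.005,1],
    [0,0,0.15,0,1],
    [0,0,0.15,0,1],
    [0,0,0.12,0,1],
    [0,0,0.08,0,1],
    [0,0,0,0,0],
    [0,0,0,0,-1],
    [0,0,0,0,-1],
    [0,0,0,0,-1],
    [0,0,0,0,-1],
  ],
  force=60,
)

```text
t: 2.9
tool_pos: [0.4941, -0.293, 0.0382]
tool_rot: [3.14, 0.0, 1.232]
wrist_force: [0.4, 0.3, 0.3]
finger_gap: 0.0476
finger_force: 0.0
```

```bash
python3 - <<'E'
from h import *
o=get_obs();print(o['t'],o['tool_pos'],o['tool_rot'],o['finger_gap'],o['finger_force'],o['wrist_force'])
E
```

```text
2.9 [ 0.49413816 -0.29303469  0.03820017] [3.14032592e+00 4.67766402e-04 1.23219901e+00] 0.04757182793062903 0.0 [0.38736405 0.32273559 0.34881013]
```

>>> jog_arm(
  targets=[
    [0.012,-0.004,0,0,-1],
    [0,0,0,0,-1],
    [0,0,0,0,-1],
    [0,0,0,0,-1],
    [0,0,0,0,-1],
    [0,0,0,0,-1],
  ],
  force=60,
)

```text
t: 3.65
tool_pos: [0.494, -0.2891, 0.0376]
tool_rot: [3.141, 0.0, 1.232]
wrist_force: [2.1, 0.2, 1.9]
finger_gap: 0.0219
finger_force: 60.0
```

>>> jog_arm(
  targets=[
    [0,0,-0.1,0,-1],
    [0,0,-0.16,0,-1],
    [0,0,0,-0.0575,-1],
    [0,0,0,-0.0575,-1],
    [0,0,0,-0.058,-1],
    [0.12,0.013,0,0,-1],
    [0.14,0.013,0,0,-1],
    [0.14,0.013,0,0,-1],
    [0.14,0.013,0,0,-1],
    [0.14,0.013,0,0,-1],
    [0,0,0,0,-1],
    [0,0,0,0,-1],
  ],
)

```text
t: 5.15
tool_pos: [0.4709, -0.0857, 0.1149]
tool_rot: [-3.14, 0.0, 1.776]
wrist_force: [0.4, 0.2, -2.2]
finger_gap: 0.0213
finger_force: 60.0
```

```bash
python3 - <<'E'
from h import *
o=get_obs();print(o['t'],o['tool_pos'],o['tool_rot'],o['finger_gap'],o['finger_force'],o['wrist_force'])
im,P=cloud('wrist');np.savez('w2.npz',im=im,P=P);it,T=cloud('side');np.savez('s2.npz',im=it,P=T)
cv2.imwrite('pics/w2.png',np.hstack([cv2.resize(im[...,::-1],(400,300)),cv2.resize(it[120:300,200:440,::-1],(400,300))]))
E
```

```text
5.15 [ 0.47087853 -0.08566986  0.11488122] [-3.13991760e+00  3.47220386e-04  1.77579466e+00] 0.021293219382897875 59.9986857175827 [ 0.41200752  0.24015861 -2.1666834 ]
```

View pics/w2.png

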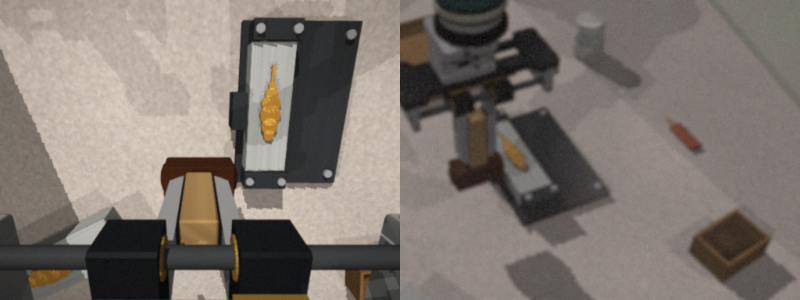

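The left half, the wrist view, shows the frame at (230–360, 20–187) with the insert at (270,107). The mallet head is held at (198,172), in line with the right window. The right half shows the mallet upright in the grip. I fit the frame and insert from the wrist depth.

```bash
cat >> h.py <<'E'
def frame_fit(im,P,rows=slice(0,260),cols=slice(270,480)):
    im=im[rows,cols].astype(int);P=P[rows,cols];g=im.sum(-1);z=P[...,2]
    rect(P[(g<230)&(z>.004)&(z<.0155)],'base');rect(P[(g<230)&(z>.033)&(z<.045)],'cheeks+block')
    rect(P[(z>.029)&(z<.042)&(g>230)],'insert')
E
python3 - <<'E'
from h import *
D=np.load('w2.npz');im,P=D['im'],D['P']
frame_fit(im,P)
g=im.astype(int).sum(-1);z=P[...,2];uv=np.zeros(g.shape,bool);uv[0:260,270:480]=1
for lo,hi in((.005,.015),(.030,.036),(.036,.045)): 
    q=P[uv&(z>lo)&(z<hi)];print(lo,len(q),np.median(q,0))
# in frame estimate
th=np.radians(11.7);R=np.array([[np.cos(th),np.sin(th)],[-np.sin(th),np.cos(th)]])
F=(P[...,:2]-[.535,-.0205])@R.T*1000
def edges(m,n):
    q=F[m];print(n,len(q),'x',np.percentile(q[:,0],[1,5,50,95,99]).round(1),'y',np.percentile(q[:,1],[1,5,50,95,99]).round(1))
edges(uv&(g>230)&(z>.028)&(z<.042)&(abs(F[...,1])<69)&(abs(F[...,0])<40),'insert')
edges(uv&(z>.033)&(z<.045)&(F[...,1]>75),'cheekL');edges(uv&(z>.033)&(z<.045)&(F[...,1]<-75),'cheekR')
edges(uv&(z>.034)&(z<.045)&(F[...,0]<-27),'block');edges(uv&(z>.004)&(z<.015)&(F[...,0]>30)&(g<230),'base')
m=np.zeros(g.shape,bool);m[190:260,190:310]=1
edges(m&(abs(z-.107)<.02)&(g<250),'malletheadtop');print(np.nanmedian(z[205:225,230:280]))
E
```

```text
base 15843 c [564.  -13.1] size [140.5 189.3] ang 11.14 med [594.7   7.1   8.6]
cheeks+block 3411 c [528.  -20.2] size [ 67.1 180.3] ang 11.42 med [520.6 -11.7  36.9]
insert 9537 c [536.3 -17.6] size [ 49.2 180.3] ang 11.27 med [534.1 -10.2  32.9]
0.005 16454 [0.59531819 0.00767625 0.00864561]
0.03 8596 [ 0.53263745 -0.00495269  0.032708  ]
0.036 4521 [ 0.53032627 -0.01567444  0.03709884]
insert 8841 x [-21.8 -20.3   0.   21.6  23.5] y [-66.4 -59.7   8.3  63.3  67.7]
cheekL 1622 x [-21.7 -20.1   2.1  23.9  26.3] y [75.4 76.1 83.8 91.6 92.3]
cheekR 704 x [-22.6 -21.1   1.8  23.   25.4] y [-88.2 -87.7 -81.2 -75.7 -75.1]
block 794 x [-40.3 -40.  -33.9 -27.7 -27.1] y [-17.2 -15.5   3.   20.1  21.7]
base 14391 x [34.  37.2 66.3 96.4 99. ] y [-90.7 -79.   14.4  88.1  94.2]
malletheadtop 2262 x [-108.3 -105.7  -75.5  -45.9  -43.2] y [-58.5 -53.  -39.2 -36.3 -36.1]
0.10541821317412461
```

>>> jog_arm(
  targets=[
    [0.012,0,0.1,0,-1],
    [0,0,0.08,0,-1],
    [0,0,0.036,0,-1],
    [0,0.03,0,0,-1],
    [0,0.015,0,0,-1],
    [0,0,0,0,-1],
    [0,0,0,0,-1],
  ],
)

```text
t: 6.12
tool_pos: [0.4844, -0.0792, 0.0513]
tool_rot: [3.141, 0.001, 1.776]
wrist_force: [0.6, -0.1, -2.8]
finger_gap: 0.0222
finger_force: 60.0
```

```bash
cat >> h.py <<'E'
FO=np.array([.5352,-.0185]);FT=.2007
def tf():
    o=get_obs();c,s=np.cos(FT),np.sin(FT);R=np.array([[c,s],[-s,c]])
    p=R@(o['tool_pos'][:2]-FO);f=R@o['wrist_force'][:2]
    print('t',round(o['t'],2),'TCP in frame mm',np.round(p*1000,1),'z',round(o['tool_pos'][2]*1000,1),'yaw',round(o['tool_rot'][2]-FT-np.pi/2,3),'F',np.round(f,1),round(o['wrist_force'][2],1),'face x',round(p[0]*1000+35,1))
def insert(name='wrist',sub=None):
    im,P=cloud(name);g=im.astype(int).sum(-1);c,s=np.cos(FT),np.sin(FT);R=np.array([[c,s],[-s,c]])
    F=(P[...,:2]-FO)@R.T*1000;z=P[...,2]*1000
    m=(g>230)&(z>28)&(z<36)&(abs(F[...,1])<69)&(F[...,0]>-40)&(F[...,0]<90);q=F[m]
    out=[]
    for y in range(-60,61,20):
        w=q[abs(q[:,1]-y)<8]
        out.append((y,np.round(np.percentile(w[:,0],[2,98]),1).tolist() if len(w)>40 else None))
    print(name,out)
    return im
E
python3 - <<'E'
from h import *
tf();insert();insert('top')
E
```

```text
t 6.12 TCP in frame mm [-61.9 -49.3] z 51.3 yaw 0.004 F [ 0.5 -0.2] -2.8 face x -26.9
wrist [(-60, [-21.6, 22.9]), (-40, [-21.7, 22.8]), (-20, [-22.0, 22.9]), (0, [-22.2, 22.7]), (20, [-22.4, 22.3]), (40, [-22.5, 22.0]), (60, [-22.7, 21.6])]
top [(-60, None), (-40, None), (-20, None), (0, None), (20, [-21.3, 22.7]), (40, [-21.9, 22.7]), (60, [-21.8, 22.8])]
```

>>> jog_arm(
  targets=[
    [0,0.005,0,0,-1],
    [0,0.004,0,0,-1],
    [0,0.003,0,0,-1],
    [0,0.003,0,0,-1],
    [0,0.002,0,0,-1],
  ],
)

```text
t: 6.85
tool_pos: [0.489, -0.0781, 0.0507]
tool_rot: [-3.142, 0.0, 1.776]
wrist_force: [-0.5, -0.2, -2.5]
finger_gap: 0.0216
finger_force: 60.0
```

>>> jog_arm(
  targets=[
    [0,0.002,0,0,-1],
    [0,0.002,0,0,-1],
    [0,0.002,0,0,-1],
  ],
)

```text
t: 7.22
tool_pos: [0.4896, -0.0779, 0.0506]
tool_rot: [-3.139, -0.0, 1.776]
wrist_force: [-4.7, -1.2, 0.4]
finger_gap: 0.0222
finger_force: 60.0
```

```bash
python3 - <<'E'
from h import *
tf();insert()
E
```

```text
t 7.22 TCP in frame mm [-56.6 -49.1] z 50.6 yaw 0.004 F [-4.9 -0.2] 0.4 face x -21.6
wrist [(-60, [-21.3, 22.9]), (-40, [-21.7, 22.6]), (-20, [-21.9, 22.7]), (0, [-22.2, 22.8]), (20, [-22.4, 22.2]), (40, [-22.4, 21.8]), (60, [-22.7, 21.7])]
```

>>> jog_arm(
  targets=[
    [0,0.002,0,0,-1],
    [0,0.002,0,0,-1],
    [0,0.002,0,0,-1],
  ],
)

```text
t: 7.65
tool_pos: [0.4898, -0.0778, 0.0504]
tool_rot: [-3.135, -0.0, 1.776]
wrist_force: [-9.0, -3.1, 2.5]
finger_gap: 0.0218
finger_force: 60.0
```

>>> jog_arm(
  targets=[
    [0,0.002,0,0,-1],
    [0,0.002,0,0,-1],
    [0,0.002,0,0,-1],
  ],
)

```text
t: 8.02
tool_pos: [0.4903, -0.0778, 0.0503]
tool_rot: [-3.132, -0.0, 1.775]
wrist_force: [-11.8, -2.7, 4.2]
finger_gap: 0.0221
finger_force: 60.0
```

```bash
python3 - <<'E'
from h import *
tf();insert()
E
```

```text
t 8.03 TCP in frame mm [-55.9 -49.2] z 50.3 yaw 0.004 F [-12.1  -0.3] 4.2 face x -20.9
wrist [(-60, [-20.9, 23.4]), (-40, [-21.1, 23.1]), (-20, [-21.7, 23.0]), (0, [-22.0, 22.9]), (20, [-22.2, 22.5]), (40, [-22.3, 22.1]), (60, [-22.7, 21.7])]
```

>>> jog_arm(
  targets=[
    [0,0.003,0,0,-1],
    [0,0.003,0,0,-1],
    [0,0.003,0,0,-1],
  ],
)

```text
t: 8.45
tool_pos: [0.4926, -0.0776, 0.0503]
tool_rot: [-3.131, 0.0, 1.775]
wrist_force: [-13.1, -3.4, 5.4]
finger_gap: 0.0215
finger_force: 60.0
```

>>> jog_arm(
  targets=[
    [0,0.003,0,0,-1],
    [0,0.003,0,0,-1],
  ],
)

```text
t: 8.7
tool_pos: [0.4934, -0.0776, 0.0502]
tool_rot: [-3.129, 0.001, 1.775]
wrist_force: [-16.3, -4.4, 7.0]
finger_gap: 0.0216
finger_force: 60.0
```

```bash
python3 - <<'E'
from h import *
tf();insert()
E
```

```text
t 8.7 TCP in frame mm [-52.7 -49.6] z 50.2 yaw 0.004 F [-16.9  -1.1] 7.0 face x -17.7
wrist [(-60, [-17.7, 26.8]), (-40, [-18.3, 25.9]), (-20, [-19.4, 25.6]), (0, [-20.2, 24.8]), (20, [-20.9, 23.8]), (40, [-21.4, 22.8]), (60, [-22.4, 21.9])]
```

>>> jog_arm(
  targets=[
    [0,-0.045,0,0,-1],
    [0,0,-0.11,0,-1],
    [0.163,0,0,0,-1],
    [0.163,0,0,0,-1],
    [0,0,0,0,-1],
    [0,0,0.11,0,-1],
    [0,0,0,0,-1],
  ],
)

```text
t: 9.62
tool_pos: [0.4635, 0.0169, 0.0483]
tool_rot: [-3.137, -0.002, 1.775]
wrist_force: [-0.5, -0.3, -3.3]
finger_gap: 0.0217
finger_force: 60.0
```

```bash
python3 - <<'E'
from h import *
tf();insert()
E
```

```text
t 9.62 TCP in frame mm [-63.2  48.9] z 48.3 yaw 0.004 F [-0.5 -0.2] -3.3 face x -28.2
wrist [(-60, None), (-40, None), (-20, None), (0, None), (20, [-21.0, 23.7]), (40, [-21.7, 22.7]), (60, [-22.4, 21.9])]
```

>>> jog_arm(
  targets=[
    [0,0.01,-0.008,0,-1],
    [0,0.006,0,0,-1],
    [0,0.004,0,0,-1],
    [0,0.003,0,0,-1],
    [0,0.003,0,0,-1],
    [0,0.003,0,0,-1],
    [0,0.003,0,0,-1],
    [0,0.003,0,0,-1],
  ],
)

```text
t: 10.68
tool_pos: [0.4724, 0.0183, 0.0532]
tool_rot: [-3.133, -0.0, 1.775]
wrist_force: [-9.8, -0.8, 3.2]
finger_gap: 0.0216
finger_force: 60.0
```

>>> jog_arm(
  targets=[
    [0,0.003,0,0,-1],
    [0,0.003,0,0,-1],
  ],
)

```text
t: 10.92
tool_pos: [0.4738, 0.0189, 0.0532]
tool_rot: [-3.132, -0.001, 1.775]
wrist_force: [-11.1, -1.3, 4.1]
finger_gap: 0.022
finger_force: 60.0
```

>>> jog_arm(
  targets=[
    [0,0.003,0,0,-1],
    [0,0.003,0,0,-1],
  ],
)

```text
t: 11.18
tool_pos: [0.4754, 0.0194, 0.0532]
tool_rot: [-3.132, -0.001, 1.776]
wrist_force: [-11.6, -1.0, 4.4]
finger_gap: 0.0219
finger_force: 60.0
```

```bash
python3 - <<'E'
from h import *
tf();insert()
E
```

```text
t 11.18 TCP in frame mm [-51.1  49.1] z 53.2 yaw 0.004 F [-11.5   1.3] 4.4 face x -16.1
wrist [(-60, None), (-40, None), (-20, None), (0, None), (20, [-15.6, 27.9]), (40, [-15.7, 27.9]), (60, [-16.2, 28.1])]
```

>>> jog_arm(
  targets=[
    [0,0.003,0,0,-1],
    [0,0.003,0,0,-1],
    [0,0.003,0,0,-1],
  ],
)

```text
t: 11.6
tool_pos: [0.4777, 0.0201, 0.0531]
tool_rot: [-3.131, -0.001, 1.776]
wrist_force: [-12.2, -0.7, 5.4]
finger_gap: 0.0215
finger_force: 60.0
```

>>> jog_arm(
  targets=[
    [0,0.003,0,0,-1],
    [0,0.003,0,0,-1],
    [0,0.003,0,0,-1],
  ],
)

```text
t: 11.98
tool_pos: [0.4794, 0.0208, 0.053]
tool_rot: [-3.129, -0.002, 1.776]
wrist_force: [-14.2, -1.2, 6.2]
finger_gap: 0.022
finger_force: 60.0
```

```bash
python3 - <<'E'
from h import *
tf();insert()
E
```

```text
t 11.97 TCP in frame mm [-46.8  49.6] z 53.0 yaw 0.004 F [-14.2   1.6] 6.2 face x -11.8
wrist [(-60, None), (-40, None), (-20, None), (0, None), (20, [-11.5, 31.0]), (40, [-11.9, 31.8]), (60, [-11.6, 32.8])]
```

>>> jog_arm(
  targets=[
    [0,-0.045,0,0,-1],
    [0,0,-0.11,0,-1],
    [-0.163,0,0,0,-1],
    [-0.163,0,0,0,-1],
    [0,0,0,0,-1],
    [0,0,0.11,0,-1],
    [0,0,0,0,-1],
  ],
)

```text
t: 12.9
tool_pos: [0.4892, -0.0765, 0.0509]
tool_rot: [-3.137, -0.003, 1.776]
wrist_force: [-0.9, -0.5, -3.5]
finger_gap: 0.0221
finger_force: 60.0
```

```bash
python3 - <<'E'
from h import *
tf();insert()
E
```

```text
t 12.9 TCP in frame mm [-56.6 -47.7] z 50.9 yaw 0.004 F [-0.9 -0.3] -3.5 face x -21.6
wrist [(-60, [-16.8, 27.6]), (-40, [-15.9, 28.5]), (-20, [-15.2, 29.6]), (0, [-14.3, 30.7]), (20, [-13.4, 31.4]), (40, [-12.4, 32.0]), (60, [-11.5, 32.9])]
```

>>> jog_arm(
  targets=[
    [-0.004,0.009,0,0,-1],
    [0,0.005,0,0,-1],
    [0,0.003,0,0,-1],
    [0,0.003,0,0,-1],
    [0,0.003,0,0,-1],
    [0,0.003,0,0,-1],
    [0,0.003,0,0,-1],
    [0,0.003,0,0,-1],
  ],
)

```text
t: 13.95
tool_pos: [0.498, -0.0778, 0.0536]
tool_rot: [-3.134, 0.001, 1.776]
wrist_force: [-9.3, -2.1, 2.8]
finger_gap: 0.0219
finger_force: 60.0
```

>>> jog_arm(
  targets=[
    [0,0.003,0,0,-1],
    [0,0.003,0,0,-1],
    [0,0.003,0,0,-1],
  ],
)

```text
t: 14.32
tool_pos: [0.5005, -0.0775, 0.0536]
tool_rot: [-3.134, 0.002, 1.775]
wrist_force: [-9.8, -2.5, 2.8]
finger_gap: 0.0219
finger_force: 60.0
```

>>> jog_arm(
  targets=[
    [0,0.003,0,0,-1],
    [0,0.003,0,0,-1],
    [0,0.003,0,0,-1],
  ],
)

```text
t: 14.7
tool_pos: [0.506, -0.0766, 0.0536]
tool_rot: [-3.141, 0.002, 1.775]
wrist_force: [-3.0, -1.9, -3.8]
finger_gap: 0.022
finger_force: 60.0
```

```bash
python3 - <<'E'
from h import *
tf();insert()
E
```

```text
t 14.7 TCP in frame mm [-40.2 -51.1] z 53.6 yaw 0.004 F [-3.3 -1.3] -3.8 face x -5.2
wrist [(-60, [-4.2, 39.9]), (-40, [-5.6, 38.9]), (-20, [-6.7, 38.2]), (0, [-7.7, 37.3]), (20, [-8.6, 36.1]), (40, [-9.3, 34.9]), (60, [-10.4, 33.9])]
```

>>> jog_arm(
  targets=[
    [0,-0.035,0,0,-1],
    [0,0,-0.11,0,-1],
    [0.167,0,0,0,-1],
    [0.167,0,0,0,-1],
    [0,0,0,0,-1],
    [0,0,0.114,0,-1],
    [0,0,0,0,-1],
  ],
)

```text
t: 15.62
tool_pos: [0.4733, 0.0202, 0.0497]
tool_rot: [-3.137, -0.002, 1.775]
wrist_force: [-0.3, 0.4, -2.8]
finger_gap: 0.0214
finger_force: 60.0
```

```bash
python3 - <<'E'
from h import *
tf();insert()
E
```

```text
t 15.62 TCP in frame mm [-52.9  50.2] z 49.7 yaw 0.004 F [-0.2  0.5] -2.8 face x -17.9
wrist [(-60, None), (-40, None), (-20, None), (0, None), (20, [-8.7, 36.1]), (40, [-9.5, 34.9]), (60, [-10.4, 33.7])]
```

>>> jog_arm(
  targets=[
    [-0.003,0.012,-0.004,0,-1],
    [0,0.008,0,0,-1],
    [0,0.004,0,0,-1],
    [0,0.003,0,0,-1],
    [0,0.003,0,0,-1],
    [0,0.003,0,0,-1],
    [0,0.003,0,0,-1],
    [0,0.003,0,0,-1],
  ],
)

```text
t: 16.68
tool_pos: [0.4872, 0.022, 0.0531]
tool_rot: [-3.142, -0.0, 1.776]
wrist_force: [-2.7, 0.0, -2.5]
finger_gap: 0.0217
finger_force: 60.0
```

>>> jog_arm(
  targets=[
    [0,0.003,0,0,-1],
    [0,0.003,0,0,-1],
    [0,0.003,0,0,-1],
  ],
)

```text
t: 17.05
tool_pos: [0.4897, 0.0226, 0.053]
tool_rot: [-3.141, -0.0, 1.776]
wrist_force: [-2.3, 0.6, -2.8]
finger_gap: 0.0219
finger_force: 60.0
```

>>> jog_arm(
  targets=[
    [0,0.003,0,0,-1],
    [0,0.003,0,0,-1],
    [0,0.003,0,0,-1],
  ],
)

```text
t: 17.42
tool_pos: [0.4926, 0.0229, 0.053]
tool_rot: [3.142, 0.0, 1.775]
wrist_force: [-1.8, 0.7, -2.9]
finger_gap: 0.0218
finger_force: 60.0
```

```bash
python3 - <<'E'
from h import *
tf();insert()
E
```

```text
t 17.43 TCP in frame mm [-33.5  49.1] z 53.0 yaw 0.004 F [-1.7  1.1] -2.9 face x 1.5
wrist [(-60, None), (-40, None), (-20, None), (0, None), (20, [2.1, 44.8]), (40, [1.7, 45.6]), (60, [2.5, 47.0])]
```

>>> jog_arm(
  targets=[
    [0,-0.04,0,0,-1],
    [0,0,-0.11,0,-1],
    [-0.163,0,0,0,-1],
    [-0.163,0,0,0,-1],
    [0,0,0,0,-1],
    [0,0,0.11,0,-1],
    [0,0,0,0,-1],
  ],
)

```text
t: 18.35
tool_pos: [0.498, -0.0744, 0.0506]
tool_rot: [-3.136, -0.003, 1.776]
wrist_force: [-0.1, 0.1, -2.7]
finger_gap: 0.0219
finger_force: 60.0
```

```bash
python3 - <<'E'
from h import *
tf();insert()
E
```

```text
t 18.35 TCP in frame mm [-47.6 -47.3] z 50.6 yaw 0.004 F [-0.   0.2] -2.7 face x -12.6
wrist [(-60, [-4.9, 39.5]), (-40, [-3.7, 40.8]), (-20, [-2.6, 42.5]), (0, [-1.4, 43.8]), (20, [-0.1, 44.9]), (40, [1.4, 45.8]), (60, [2.7, 47.1])]
```

>>> jog_arm(
  targets=[
    [-0.004,0.012,0,0,-1],
    [0,0.008,0,0,-1],
    [0,0.004,0,0,-1],
    [0,0.004,0,0,-1],
    [0,0.004,0,0,-1],
    [0,0.004,0,0,-1],
    [0,0.004,0,0,-1],
    [0,0.004,0,0,-1],
  ],
)

```text
t: 19.4
tool_pos: [0.5139, -0.0739, 0.053]
tool_rot: [3.142, 0.0, 1.775]
wrist_force: [-2.0, -1.2, -2.0]
finger_gap: 0.0217
finger_force: 60.0
```

>>> jog_arm(
  targets=[
    [0,0.004,0,0,-1],
    [0,0.004,0,0,-1],
    [0,0.004,0,0,-1],
    [0,0.004,0,0,-1],
  ],
)

```text
t: 19.9
tool_pos: [0.5186, -0.0728, 0.053]
tool_rot: [3.142, -0.0, 1.776]
wrist_force: [-1.3, -1.9, -3.1]
finger_gap: 0.0218
finger_force: 60.0
```

>>> jog_arm(
  targets=[
    [0,0.004,0,0,-1],
    [0,0.004,0,0,-1],
    [0,0.004,0,0,-1],
    [0,0.004,0,0,-1],
  ],
)

```text
t: 20.4
tool_pos: [0.5232, -0.072, 0.0531]
tool_rot: [-3.141, 0.0, 1.776]
wrist_force: [-3.7, -2.4, -1.5]
finger_gap: 0.0221
finger_force: 60.0
```

```bash
python3 - <<'E'
from h import *
tf();insert()
E
```

```text
t 20.4 TCP in frame mm [-22.5 -50. ] z 53.1 yaw 0.004 F [-4.1 -1.6] -1.5 face x 12.5
wrist [(-60, [14.0, 58.3]), (-40, [11.9, 56.2]), (-20, [9.8, 55.0]), (0, [8.0, 52.9]), (20, [6.1, 51.3]), (40, [4.4, 48.8]), (60, [2.6, 47.2])]
```

>>> jog_arm(
  targets=[
    [0,-0.08,0,0,-1],
    [0,0,-0.15,0,-1],
    [-0.16,-0.03,0,0,-1],
    [-0.17,-0.03,0,0,-1],
    [-0.17,-0.03,0,0,-1],
    [-0.17,-0.03,0,0,-1],
    [0,0,0,0,-1],
    [0,0,0.12,0,-1],
    [0,0,0.05,0,-1],
    [0,0,0,0,-1],
    [0,0,0,0,-1],
  ],
)

```text
t: 21.82
tool_pos: [0.5063, -0.2807, 0.0484]
tool_rot: [3.14, 0.001, 1.776]
wrist_force: [0.4, -0.4, -2.3]
finger_gap: 0.022
finger_force: 60.0
```

```bash
python3 - <<'E'
from h import *
o=get_obs();print(o['t'],o['tool_pos'],o['tool_rot'],o['wrist_force']);insert('top')
im,P=cloud('side');p=o['tool_pos']
m=(np.hypot(P[...,0]-p[0],P[...,1]-p[1])<.05)&(im.astype(int).sum(-1)<140);z=P[...,2]
print(np.percentile(z[m&(z<.05)],[1,5,25,50,75,95]))
cv2.imwrite('pics/s3.png',cv2.resize(im[...,::-1],(800,600)))
E
```

```text
21.825 [ 0.50631636 -0.28073062  0.04837254] [3.13975022e+00 1.45793209e-03 1.77631684e+00] [ 0.40279234 -0.40967462 -2.3474829 ]
top [(-60, [14.5, 58.6]), (-40, [13.0, 57.5]), (-20, [10.8, 55.6]), (0, [8.3, 54.1]), (20, [6.9, 51.7]), (40, [5.4, 49.3]), (60, [4.0, 47.9])]
[0.01756772 0.018864   0.0239171  0.03002279 0.03569896 0.0406976 ]
```

View pics/s3.png

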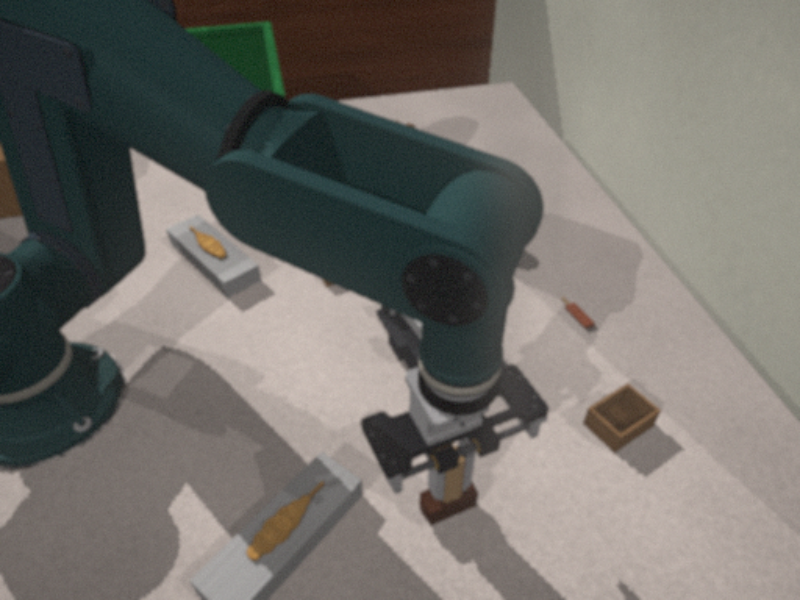

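The mallet is held upright at (448,500), a centimetre or so above clear bench. The insert is clear of the pads. I lower the mallet gently.

>>> jog_arm(
  targets=[
    [0,0,0.02,0,-1],
    [0,0,0.008,0,-1],
    [0,0,0.003,0,-1],
    [0,0,0.003,0,-1],
    [0,0,0,0,-1],
  ],
)

```text
t: 22.55
tool_pos: [0.5051, -0.2808, 0.0375]
tool_rot: [-3.141, -0.0, 1.776]
wrist_force: [-3.9, 1.8, 2.0]
finger_gap: 0.0218
finger_force: 60.0
```

>>> jog_arm(
  targets=[
    [0,0,0,0,-0.4],
    [0,0,0,0,-0.1],
    [0,0,0,0,0.2],
    [0,0,0,0,0.2],
    [0,0,-0.12,0,0.2],
    [0,0,-0.2,0,0.3],
    [0,0,-0.2,0,0.3],
    [0,0,-0.05,0,0.3],
    [0,0,0,0,0.3],
  ],
  force=30,
)

```text
t: 23.68
tool_pos: [0.5057, -0.2811, 0.2086]
tool_rot: [3.14, 0.002, 1.776]
wrist_force: [-0.0, 0.8, -0.8]
finger_gap: 0.061
finger_force: 0.0
```

```bash
python3 - <<'E'
from h import *
o=get_obs();print(o['t'],o['tool_pos'],o['tool_rot'],o['wrist_force'],o['finger_gap'])
for n in('wrist','side'):
    im,P=cloud(n);z=P[...,2];m=np.hypot(P[...,0]-.506,P[...,1]+.281)<.045
    rect(P[m&(z>.098)&(z<.115)],n+' handle top');rect(P[m&(z>.024)&(z<.036)],'headtop')
insert('top')
# insert centre x 30.5,y 0, yaw FT+.095
c,s=np.cos(FT),np.sin(FT)
x,y=FO[0]+c*.0305,FO[1]+s*.0305;print(x,y);go(x,y,.15,FT+.09+np.pi/2)
E
```

```text
23.675 [ 0.50573678 -0.28110246  0.20862743] [3.14009103e+00 1.63746229e-03 1.77556196e+00] [-0.0386367   0.80085153 -0.84390094] 0.06098334840879032
wrist handle top 488 c [ 505.5 -280.6] size [21.6 21.8] ang 11.66 med [ 505.  -280.3  103.4]
headtop 845 c [ 505.  -280.6] size [65.1 29.2] ang 11.97 med [ 503.1 -277.6   28.5]
side handle top 171 c [ 503.2 -282.2] size [21.8 21.8] ang 9.62 med [ 502.5 -283.4  104.3]
headtop 401 c [ 503.2 -282.3] size [66.5 31. ] ang 9.67 med [ 492.5 -288.2   29.5]
top [(-60, [15.2, 59.5]), (-40, [12.4, 56.7]), (-20, [11.2, 55.6]), (0, [8.8, 53.8]), (20, [7.3, 51.7]), (40, [4.9, 49.8]), (60, [3.1, 48.4])]
0.5650877817107446 -0.012419662475579064
turn -0.0274 shift [0.7969 0.4501 0.1821] norm 0.2799
```

>>> jog_arm(
  targets=[
    [0,0,0,-0.027,0.3],
    [0.15,0.085,0,0,0.3],
    [0.16,0.09,0,0,0.3],
    [0.16,0.09,0,0,0.3],
    [0.16,0.09,0,0,0.3],
    [0.167,0.095,0.06,0,0.3],
    [0,0,0.1,0,0.3],
    [0,0,0,0,0.3],
  ],
)

```text
t: 24.82
tool_pos: [0.5634, -0.0121, 0.1544]
tool_rot: [-3.132, -0.004, 1.862]
wrist_force: [0.1, 0.6, -0.2]
finger_gap: 0.0611
finger_force: 0.0
```

```bash
python3 - <<'E'
from h import *
o=get_obs();print(o['tool_pos'],o['tool_rot'][2],o['wrist_force'],o['finger_gap']);tf()
im=insert();cv2.imwrite('pics/w4.png',im[...,::-1])
im,P=cloud('wrist');g=im.astype(int).sum(-1);z=P[...,2];m=(g>230)&(z>.028)&(z<.036)&(np.hypot(P[...,0]-.565,P[...,1]+.0124)<.085)
rect(P[m],'ins')
E
```

```text
[ 0.56342356 -0.01207765  0.15438558] 1.8617763369669886 [ 0.07838488  0.55814871 -0.15877323] 0.061120257471705554
t 24.82 TCP in frame mm [28.9  0.7] z 154.4 yaw 0.09 F [0.2 0.5] -0.2 face x 63.9
wrist [(-60, [14.8, 58.4]), (-40, [12.8, 56.4]), (-20, [10.6, 55.3]), (0, [8.7, 53.3]), (20, [6.6, 50.8]), (40, [5.5, 49.5]), (60, [3.1, 47.2])]
ins 5062 c [541.3 -12.1] size [ 92.1 155. ] ang 17.0 med [563.2  -1.5  32.7]
```

View pics/w4.png

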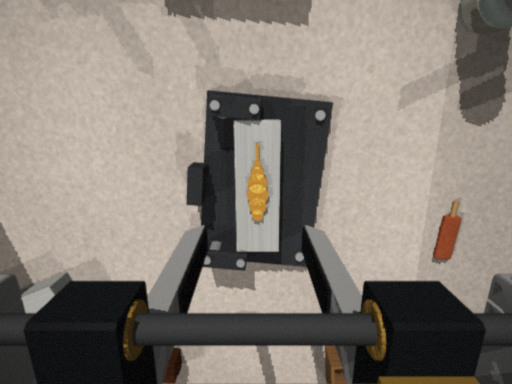

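The wrist view shows the insert at (258,185) square to the fingers, with both fingers at (205,235) and (305,235) clear of the block and cheeks. I descend and grip across its 46 mm width.

>>> jog_arm(
  targets=[
    [0,0.007,0.13,0,0.3],
    [0,0,0.15,0,0.3],
    [0,0,0.1,0,0.3],
    [0,0,0.06,0,0.3],
    [0,0,0.02,0,0.3],
    [0,0,0,0,0.3],
    [0,0,0,0,0.3],
  ],
)

```text
t: 25.8
tool_pos: [0.5697, -0.0128, 0.0236]
tool_rot: [3.139, 0.001, 1.86]
wrist_force: [-0.5, -0.0, -0.6]
finger_gap: 0.0614
finger_force: 0.0
```

```bash
python3 - <<'E'
from h import *
tf()
E
```

```text
t 25.8 TCP in frame mm [34.9 -1.2] z 23.6 yaw 0.089 F [-0.5  0.1] -0.6 face x 69.9
```

>>> jog_arm(
  targets=[
    [0.004,-0.013,0,0,0.3],
    [0,0,0.02,0,0.3],
    [0,0,0.01,0,0.3],
    [0,0,0,0,0.3],
    [0,0,0,0,0.1],
    [0,0,0,0,0],
    [0,0,0,0,-0.1],
    [0,0,0,0,-0.2],
    [0,0,0,0,-0.3],
    [0,0,0,0,-0.3],
  ],
  force=30,
)

```text
t: 27.05
tool_pos: [0.5649, -0.0125, 0.013]
tool_rot: [3.141, 0.0, 1.86]
wrist_force: [3.5, -0.2, -1.8]
finger_gap: 0.0454
finger_force: 30.0
```

>>> jog_arm(
  targets=[
    [0,0,-0.01,0,-0.4],
    [0,0,-0.03,0,-0.4],
    [0,0,-0.08,0,-0.4],
    [0,0,-0.12,0,-0.4],
    [0,0,-0.08,0,-0.4],
    [0,0,0,0,-0.4],
  ],
  force=40,
)

```text
t: 27.8
tool_pos: [0.5652, -0.0125, 0.1117]
tool_rot: [3.138, 0.001, 1.861]
wrist_force: [0.3, -0.2, -4.7]
finger_gap: 0.0456
finger_force: 40.0
```

```bash
python3 - <<'E'
from h import *
o=get_obs();print(o['tool_pos'],o['tool_rot'],o['wrist_force'],o['finger_gap'],o['finger_force'])
go(.4645,.2633,.1,.2217+np.pi/2)
E
```

```text
[ 0.56520093 -0.01247465  0.11173656] [3.13806034e+00 1.31524976e-03 1.86056963e+00] [ 0.27652982 -0.20409816 -4.71007818] 0.04560192545834938 39.992660880088806
turn 0.0217 shift [ 0.9706 -0.1253  0.0391] norm 0.2938
```

>>> jog_arm(
  targets=[
    [0,0,0,0.0217,-0.4],
    [0.09,-0.01,0,0,-0.4],
    [0.15,-0.02,0,0,-0.4],
    [0.16,-0.02,0,0,-0.4],
    [0.16,-0.02,0,0,-0.4],
    [0.16,-0.02,0,0,-0.4],
    [0.15,-0.02,0,0,-0.4],
    [0.1,-0.015,0,0,-0.4],
    [0,0,0,0,-0.4],
    [0,0,0,0,-0.4],
  ],
)

```text
t: 29.05
tool_pos: [0.463, 0.2623, 0.1075]
tool_rot: [-3.139, 0.001, 1.792]
wrist_force: [-0.1, -0.1, -4.0]
finger_gap: 0.0462
finger_force: 40.0
```

```bash
python3 - <<'E'
from h import *
o=get_obs();print(o['t'],o['tool_pos'],o['tool_rot'],o['wrist_force'],o['finger_gap'])
im,P=cloud('wrist');z=P[...,2];g=im.astype(int);m=(z>.015)&(z<.03)&(np.hypot(P[...,0]-.4645,P[...,1]-.263)<.14);rect(P[m],'rim')
m=(z>.11)&(z<.15)&(g.sum(-1)>230)&(np.hypot(P[...,0]-.4645,P[...,1]-.263)<.09);rect(P[m],'ins')
side,S=cloud('side')
cv2.imwrite('pics/w5.png',np.hstack([cv2.resize(im[...,::-1],(400,300)),cv2.resize(side[90:270,160:400,::-1],(400,300))]))
go(.4645,.2633,.05,.2217+np.pi/2)
E
```

```text
29.05 [0.46298943 0.26231364 0.10752737] [-3.13867096e+00  1.31382218e-03  1.79236654e+00] [-0.12344315 -0.11100658 -3.96117476] 0.04615296651503583
rim 3427 c [464.3 263.2] size [140.5 199.5] ang 12.67 med [446.1 323.8  20.2]
ins 16594 c [462.9 263.4] size [ 69.8 140. ] ang 12.62 med [458.7 280.5 127.4]
turn -0.0005 shift [0.0036 0.0035 0.1936] norm 0.0581
```

View pics/w5.png

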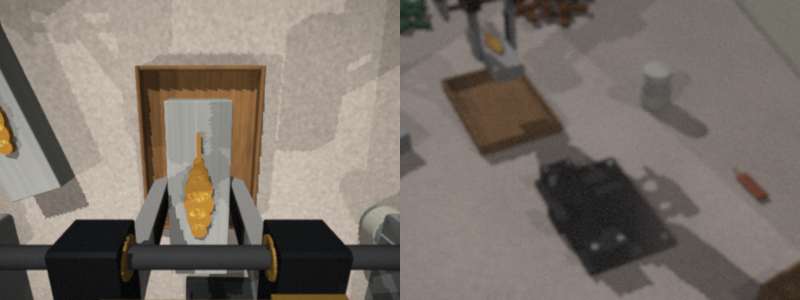

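The left half shows the insert centred over the tray and aligned with it, at (198,185) inside walls spanning 137–265. The right half shows the frame is now empty. I lower it.

>>> jog_arm(
  targets=[
    [0,0.003,0.1,0,-0.4],
    [0,0,0.1,0,-0.4],
    [0,0,0.06,0,-0.4],
    [0,0,0.03,0,-0.4],
    [0,0,0.01,0,-0.4],
    [0,0,0.005,0,-0.4],
    [0,0,0,0,-0.4],
  ],
)

```text
t: 30.02
tool_pos: [0.4654, 0.2636, 0.0182]
tool_rot: [3.14, -0.0, 1.792]
wrist_force: [-0.0, -0.1, -3.3]
finger_gap: 0.0455
finger_force: 40.0
```

>>> jog_arm(
  targets=[
    [0,0,0.01,0,-0.4],
    [0,0,0.008,0,-0.4],
    [0,0,0.005,0,-0.4],
    [0,0,0.004,0,-0.4],
    [0,0,0.004,0,-0.4],
    [0,0,0,0,-0.4],
  ],
)

```text
t: 30.78
tool_pos: [0.4648, 0.2633, 0.008]
tool_rot: [3.142, 0.0, 1.792]
wrist_force: [0.1, -0.0, -4.8]
finger_gap: 0.046
finger_force: 40.0
```

>>> jog_arm(
  targets=[
    [0,0,0.002,0,-0.4],
    [0,0,0.002,0,-0.4],
    [0,0,0,0,-0.4],
  ],
)

```text
t: 31.15
tool_pos: [0.4648, 0.2634, 0.0079]
tool_rot: [3.141, 0.0, 1.792]
wrist_force: [-3.4, -2.3, 6.0]
finger_gap: 0.0457
finger_force: 40.0
```

Contact is made: the insert rests on the tray floor. I open and withdraw straight up.

>>> jog_arm(
  targets=[
    [0,0,0,0,0],
    [0,0,0,0,0.1],
    [0,0,0,0,0.2],
    [0,0,0,0,0.3],
    [0,0,0,0,0.3],
    [0,0,-0.05,0,0.3],
    [0,0,-0.15,0,0.3],
    [0,0,-0.2,0,0.3],
    [0,0,-0.2,0,0.3],
    [0,0,0,0,0.3],
    [0,0,0,0,0.3],
  ],
)

```text
t: 32.52
tool_pos: [0.4647, 0.2633, 0.1873]
tool_rot: [3.141, -0.0, 1.792]
wrist_force: [0.8, 0.2, -0.8]
finger_gap: 0.0613
finger_force: 0.0
```

```bash
python3 - <<'E'
from h import *
o=get_obs();print(o['t'],o['tool_pos'],o['wrist_force'])
im,P=cloud('wrist');z=P[...,2];m=(z>.024)&(z<.034)&(np.hypot(P[...,0]-.4645,P[...,1]-.263)<.085)&(im.astype(int).sum(-1)>230);rect(P[m],'ins')
q=P[m];print('tilt',np.linalg.lstsq(np.c_[q[:,:2],np.ones(len(q))],q[:,2],rcond=None)[0][:2])
it,T=cloud('side');z=T[...,2];m=np.hypot(T[...,0]-.505,T[...,1]+.281)<.045
rect(T[m&(z>.098)&(z<.115)],'mallet top');rect(T[m&(z>.024)&(z<.036)],'head')
cv2.imwrite('pics/end.png',cv2.resize(it[...,::-1],(800,600)))
E
```

```text
32.525 [0.46466702 0.2633024  0.18729323] [ 0.81517994  0.17221994 -0.8014563 ]
ins 4724 c [464.8 264.3] size [ 45.9 139.8] ang 12.83 med [463.8 270.9  27.8]
tilt [-0.00010011 -0.00216693]
mallet top 172 c [ 503.5 -281.9] size [22.3 22.2] ang 10.28 med [ 502.3 -283.7  104.4]
head 390 c [ 502.8 -281.8] size [66.3 31.4] ang 10.47 med [ 492.4 -287.8   29.4]
```

View pics/end.png

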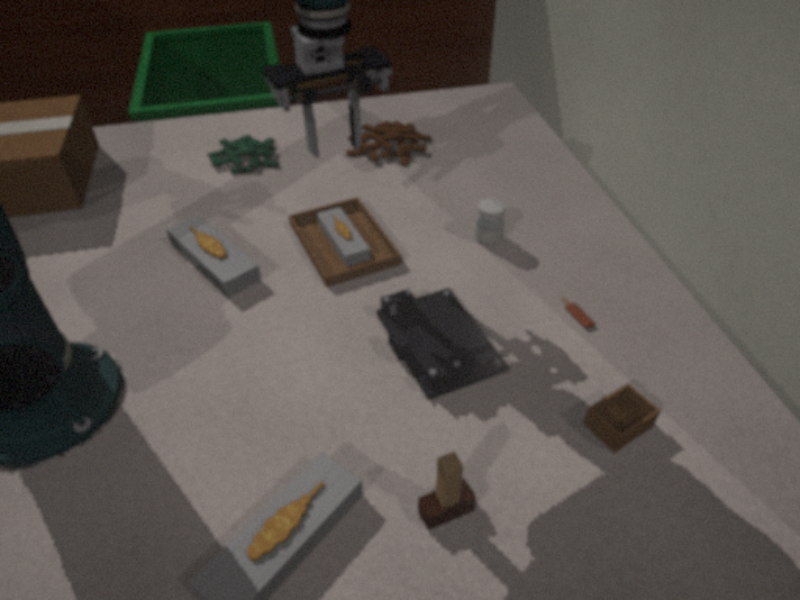

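The insert lies flat in the tray at (345,237) and the mallet stands on its head at (447,490). The jar, leaf and box are in place, and the gripper is clear.

```bash
python3 -c "from plant import *; print(finish_job())"
```

```text
the job is handed in; nothing more can be done
None
```

The job is handed in at about 32.5 s of the 72 s. The insert was tapped clear of the pads (highest wrist force read about 17 N) and lies flat in the tray; the mallet stands on its head on the bench, and the bystanders look undisturbed in the last picture.

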